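Scribe the last edge of a strike plate and hang the scriber back up

TASK

Lift the yellow scriber off its hook and, with its sprung point pressed lightly on the timber close against the strike plate's free long edge, draw it slowly (2 to 3 cm a second) along the whole edge in one unbroken line, from the dead-bolt end to the latch end. Then hang the scriber back on the hook it came from, let go and leave it hanging still. Do not scratch the work elsewhere, lay the scriber down, or disturb the other tools and locks.

Things in the scene. Friction and masses are not known exactly. Their poses are not given: they have to be found in the camera images.
- scriber: Scriber hanging point down on one of the rail's hooks; flat bright yellow handle 30 mm wide (y), 12 to 14 thick (x), black ribs and collar, steel nose, thin dark point; 0.12 kg. z up along the tool. Origin: peak of its hanging hole, which bears on the hook. Hole z 0 to -30 mm, 18 wide, open along x; solid handle to -100, collar (22 wide) to -115, nose (15 dia., tapering) to -146, point to -168.
- scriber_grip (a point): Where to grip the scriber, across its 30 mm width (its y) from straight above: 25 mm below scriber's origin. The hook then passes between the fingers and clears the palm. Handle top is 31 mm above this point, the tip 143 mm below it.
- scriber_tip (a point): End of the scriber's point (3.6 mm dia., round end), 168 mm below scriber's origin along the tool when not pressed.
- point (a joint): How far the scriber's spring-loaded point is pushed up into the nose: 0 m free, 0.007 m fully in. Spring 400 N/m with 0.4 N preload: 2 to 3 mm in is a light pressure of about 1.5 N; 3.2 N when it bottoms.
- rail: Fixed tool rail: grey base 150 x 340 x 10 mm, posts at y +-160 mm, 14 mm bar along y, centre 266 mm above the origin (on the table). Three 6 mm wire hooks at y 110, 0, -110 reach to -x: level seat x -60 to -90 (wire centre z 255), then up to a red tip at x -103, top z 269. Tools hang at x -75, their y along the bar. To free one: raise 12 to 22 mm, draw to -x by 45 mm or more; reverse to hang it.
- frame_board: Fixed dark board 160 x 300 x 18 mm (origin under its centre), on it a pale door-frame timber 70 (x) x 260 (y), top face at z 63 mm, a stop strip 12 mm high at x 15 to 35. A toggle clamp with red handle at each end: arm at y +-117, x -13 to 120, to z 105. Steel strike plate 25 x 160 x 3.2 mm screwed on the timber, x -35 to -10, y -80 to 80; its free long edge is at x -10, facing the stop strip.
- edge_start (a point): Corner of the strike plate where its free long edge begins, at the dead-bolt end (+y of the board, the end nearer the tool rail: larger plain opening, no lip), at the height of the timber's top face (z 63 mm). Axes as frame_board's: x from the plate out over 25 mm of bare timber, -y along the edge, z up. The edge face is at x = 0: the point touching it has its centre at x = +1.8 mm.
- edge_end (a point): The other corner of the same edge, at the latch end (smaller opening with a bent lip over the timber's -x side), 160 mm from edge_start along -y, same height and axes. Thin dark lines along both plate ends are marked already.
- chip_brush: Chip brush on another hook: wooden handle of the scriber's shape, steel ferrule, dark bristle block; 32 mm wide, 157 mm long. Origin at the top of its hanging hole.
- file: Flat file on the remaining hook: blue handle of the scriber's shape, dark steel blade; 30 mm wide, 178 mm long. Origin at the top of its hanging hole.
- padlock: Brass padlock 52 x 52 x 24 mm with steel shackle (93 mm long in all), lying on the rail's base plate under the hooks. Origin: centre of the body's underside.
- screwdriver: Red-handled screwdriver lying on the counter between the board and the rail, about 200 mm long. Origin: its underside.
- cylinder: Brass lock cylinder with a thumb turn, about 92 x 33 x 17 mm, lying behind the rail. Origin: middle of its underside.

How it is judged:
On the way, in this order (a step that is already met when the one before it is completed fails the run):
1. the scriber is lifted off its hook and carried clear in the gripper (distance of scriber from where it was at the start of the episode above 0.06 m and contact force between the fingers and scriber above 1 N and height (world z) of scriber above 0.2 m), for 0.2 s.
2. its point is set down on the timber at the dead-bolt end of the strike plate's free long edge (within 10 mm of the corner) (value of joint point above 0.0004 m and y of scriber_tip in the frame of edge_start between -0.01 and 0.01 m and x of scriber_tip in the frame of edge_start between -0.002 and 0.0045 m and z of scriber_tip in the frame of edge_start between -0.002 and 0.0018 m), for 0.1 s.
3. pressed on the timber and close against the edge (tip centre at most 4.5 mm from it), the point passes the stretch 10 to 35 mm from the corner (value of joint point above 0.0004 m and y of scriber_tip in the frame of edge_start between -0.035 and -0.01 m and x of scriber_tip in the frame of edge_start between -0.002 and 0.0045 m and z of scriber_tip in the frame of edge_start between -0.002 and 0.0018 m), for 0.15 s.
4. pressed on the timber and close against the edge (tip centre at most 4.5 mm from it), the point passes the stretch 35 to 60 mm from the corner (value of joint point above 0.0004 m and y of scriber_tip in the frame of edge_start between -0.06 and -0.035 m and x of scriber_tip in the frame of edge_start between -0.002 and 0.0045 m and z of scriber_tip in the frame of edge_start between -0.002 and 0.0018 m), for 0.15 s.
5. pressed on the timber and close against the edge (tip centre at most 4.5 mm from it), the point passes the stretch 60 to 85 mm from the corner (value of joint point above 0.0004 m and y of scriber_tip in the frame of edge_start between -0.085 and -0.06 m and x of scriber_tip in the frame of edge_start between -0.002 and 0.0045 m and z of scriber_tip in the frame of edge_start between -0.002 and 0.0018 m), for 0.15 s.
6. pressed on the timber and close against the edge (tip centre at most 4.5 mm from it), the point passes the stretch 85 to 110 mm from the corner (value of joint point above 0.0004 m and y of scriber_tip in the frame of edge_start between -0.11 and -0.085 m and x of scriber_tip in the frame of edge_start between -0.002 and 0.0045 m and z of scriber_tip in the frame of edge_start between -0.002 and 0.0018 m), for 0.15 s.
7. pressed on the timber and close against the edge (tip centre at most 4.5 mm from it), the point passes the stretch 110 to 130 mm from the corner (value of joint point above 0.0004 m and y of scriber_tip in the frame of edge_start between -0.13 and -0.11 m and x of scriber_tip in the frame of edge_start between -0.002 and 0.0045 m and z of scriber_tip in the frame of edge_start between -0.002 and 0.0018 m), for 0.15 s.
8. pressed on the timber and close against the edge (tip centre at most 4.5 mm from it), the point passes the stretch 130 to 150 mm from the corner (value of joint point above 0.0004 m and y of scriber_tip in the frame of edge_start between -0.15 and -0.13 m and x of scriber_tip in the frame of edge_start between -0.002 and 0.0045 m and z of scriber_tip in the frame of edge_start between -0.002 and 0.0018 m), for 0.15 s.
9. the line reaches the latch end of the plate (within 10 mm of the corner) (value of joint point above 0.0004 m and y of scriber_tip in the frame of edge_start between -0.172 and -0.15 m and x of scriber_tip in the frame of edge_start between -0.002 and 0.0045 m and z of scriber_tip in the frame of edge_start between -0.002 and 0.0018 m), for 0.1 s.
At the end, for the whole second after the job is handed in: The scriber hangs at rest, upright (within 0.15 rad), on the hook it came from, within 15 mm of where it hung at the start; the brush, file, padlock, screwdriver and lock cylinder lie or hang within 30 mm of where they were (distance of scriber from where it was at the start of the episode below 0.015 m and angle between scriber's own z axis and vertical below 0.15 rad and linear speed of scriber below 0.1 m/s and distance of each of chip_brush, file, padlock, screwdriver, cylinder from where it was at the start of the episode below 0.03 m); the robot touches nothing.
It fails at once if the point is dragged too fast: the scriber moves at more than 80 mm/s while its point is pressed (value of joint point above 0.0004 m and linear speed of scriber above 0.08 m/s).
It fails at once if the scriber is pushed against the work with more than 15 N (contact force between scriber and frame_board above 15 N).
It fails at once if a stray scratch: the point is pressed on the work more than 15 mm outside the edge, more than 6 mm in over the plate, or more than 15 mm past its ends (value of joint point above 0.0004 m and z of scriber_tip in the frame of edge_start between -0.03 and 0.01 m and (x of scriber_tip in the frame of edge_start above 0.015 m or x of scriber_tip in the frame of edge_start below -0.006 m or y of scriber_tip in the frame of edge_start above 0.015 m or y of scriber_tip in the frame of edge_start below -0.175 m)).
It fails at once if the scriber is dropped or laid on the counter (height (world z) of scriber below 0.1 m).
It fails at once if the brush, file, padlock, screwdriver or lock cylinder is shifted more than 30 mm (distance of any of chip_brush, file, padlock, screwdriver, cylinder from where it was at the start of the episode above 0.03 m).
It also fails if it takes over 72 s, if anything falls off the work surface, if the arm or the gripper's body presses on something with over 40 N, if the wrist force passes 120 N, or if a joint passes its speed limit or range.

ROBOT

A 6-joint arm with a two-finger parallel gripper is mounted at the origin on the work surface. World frame = base frame: x ahead of the robot, y to its left, z up, the work surface at z = 0. Lengths are in m, angles in rad, forces in N, time in s.
With the tool pointing down it reaches from about 0.275 to 0.875 m from the base axis. Payload 12.5 kg.
Tool frame: the origin (TCP) lies on the centre line of the jaws, within the pads' length; the fingertips stand r.finger_overhang ahead of it and the grasp point (between the pads) lies 3 mm ahead of it (r.finger_overhang is the distance from the TCP to the fingertips, in m); z points along the fingers, y is the line along which they close (so a half turn about z gives the same grasp; the last joint's range is limited). The gripper opens to 85 mm and grips with 20 to 120 N. Pads are 22 mm wide; open, the fingers measure 114 mm over their backs; the gripper's body (76 mm by 85 mm) begins 54 mm behind the grasp point. The pads swing forward as they close: fully open they stand 13 mm farther back than shut.
Start: joints at [-1.222, 0.351, 1.652, -0, 1.139, -0.085], TCP at [0.231, -0.499, 0.253] pointing down, gripper open.
Joint ranges: [-2.75, 2.75], [-0.79, 2.1], [0.01, 2.65], [-1.57, 4.71], [0.07, 3.14], [-2.87, 2.87]. Speed limits (rad/s): [2.22, 2.22, 2.79, 3.14, 3.14, 3.14].

INTERFACE

Orientations are given as a unit quaternion [x, y, z, w].
In Python, from cell import r, optics gives the robot as it stands. The module is installed in compiled form; this text tells all that it offers. Calls block until the motion is done:
- r.move_to(position, orientation): joint-space move of the TCP to a pose.
- r.move_linear(position, rot=None, vel=0.15): straight line of the TCP; rot=None keeps the orientation; vel is the mean speed in m/s.
- r.set_joints(angles): joint-space move.
- r.set_gripper(opening, squeeze=None): opening from 0.0 (shut) to 1.0 (fully open); squeeze is the grip in N (None keeps the last); returns when the fingers have stopped.
- r.sleep(seconds).
- r.inverse_kinematics(position, orientation): joint angles nearest the present ones, or None.
- optics.get_image(name): name is "scene" or "top" or "wrist"; returns a dict with "pixels" (420x560x3 uint8, red, green, blue), "depth" (420x560 float32, m along the optical axis (not along the pixel's ray), 0 where there is no reading), "fx", "fy", "cx", "cy" (pixels), "camera_from_world" (4x4, takes a point from world to camera coordinates); the wrist camera has in their place "mount" (4x4, takes a point from camera to tool coordinates, whose origin is the TCP and whose axes are the flange's). Camera axes: x right, y down, z forward; pixel columns grow to the right and rows downward; lengths in m; the calibration is good to about 2 mm. The wrist camera is an equidistant fisheye: a pixel r from the principal point sees the ray r / f radians off the axis. A picture is of the moment at which its call begins: read the wrist's pose just before it.
A pose or a line that the arm cannot do raises r.PlanningError and nothing moves.
- r.hand_in(): hands the job in; it is judged then, once.
Readings, each from a call of its own:
- r.current_t(): time.
- r.current_q(): joint angles.
- r.current_qvel(): joint speeds.
- r.current_effort(): joint torques, N m.
- r.current_tool_pos(): TCP position.
- r.current_ee_rot(): TCP orientation.
- r.current_contact_force(): force on the tool from outside, world axes, zero at the start.
- r.current_torque(): the same for the moment, N m.
- r.current_opening(): opening from 0.0 (shut) to 1.0 (fully open).
- r.current_finger_force(): force on a finger pad.
Only numpy, scipy, OpenCV 4.12 (cv2) and the standard library are available. Lean on these libraries where they do the work, as an engineer would, in place of code of your own. Each camera call takes 0.05 s, during which the arm holds its last target. There are 200 camera calls.

## Working session

There is one attempt and no reset: what is moved stays moved. The work goes in short steps, each a Python script; the robot and the scene stay as the last script left them, time stands still between calls to the robot, and variables do not carry over. Pictures are saved under pics/ and viewed, at most 10 in all, crops included, and the job is handed in when it is done.

```bash
mkdir -p pics; cat > h.py <<'E'
import numpy as np, cv2, pickle
from cell import r, optics
def snap(name,fn=None):
    im=optics.get_image(name)
    if fn: cv2.imwrite('pics/'+fn,im['pixels'][:,:,::-1])
    return im
def cloud(im):
    d=im['depth'];v,u=np.indices(d.shape)
    p=np.stack([(u-im['cx'])/im['fx']*d,(v-im['cy'])/im['fy']*d,d,np.ones_like(d)],-1)
    w=p@np.linalg.inv(im['camera_from_world']).T
    w=w[...,:3].astype(float); w[d<=0]=np.nan
    return w
E
python3 - <<'E'
from h import *
for n in('scene','top'):
    im=snap(n,n+'.png'); np.savez(n+'.npz',**{k:v for k,v in im.items()})
    print(n,im['fx'],im['cx'],np.linalg.inv(im['camera_from_world']).round(3).tolist())
print(r.finger_overhang,r.current_ee_rot(),r.current_t())
E
```

```text
scene 478.11510383110897 275.6890217064357 [[0.298, 0.738, -0.605, 1.258], [0.954, -0.238, 0.18, -0.163], [-0.012, -0.631, -0.776, 0.957], [0.0, 0.0, 0.0, 1.0]]
top 485.24925262063385 279.9972810297895 [[-0.012, -0.992, 0.125, 0.46], [-1.0, 0.013, 0.002, 0.009], [-0.004, -0.125, -0.992, 1.24], [0.0, 0.0, 0.0, 1.0]]
0.022 [ 9.76567481e-01  2.15210781e-01 -6.91504688e-05 -5.20035013e-04] 0.1
```

View pics/scene.png

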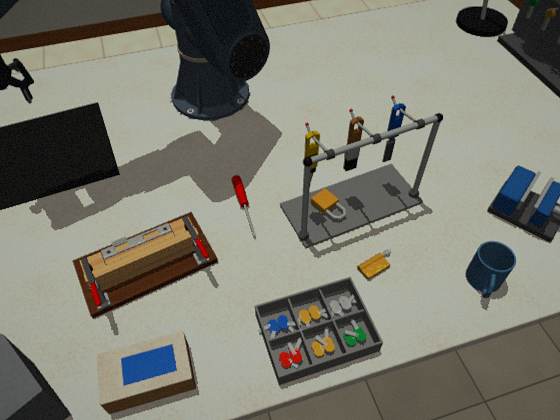

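View pics/top.png

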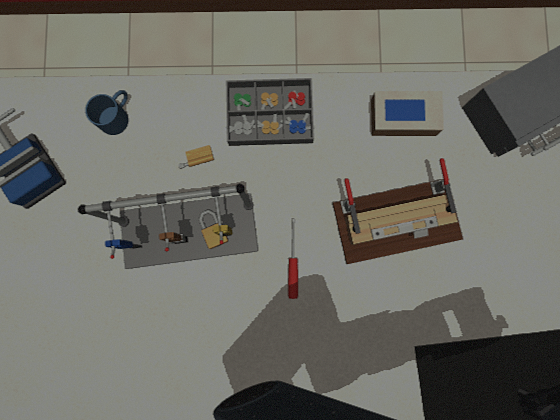

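The scene view shows the scriber (yellow) at (312,140), on the rail's hook nearest the board. The top view shows it at (222,228), and the strike plate runs from about (373,235) to (446,222), with its dead-bolt end on the left. Next I'll measure both roughly.

```bash
cat > m.py <<'E'
from h import *
T=dict(np.load('top.npz'));S=dict(np.load('scene.npz'))
wt=cloud(T);ws=cloud(S)
def hsv(I):return cv2.cvtColor(I['pixels'],cv2.COLOR_RGB2HSV)
# rail bar: z near .266-.275
for n,w in(('top',wt),('scene',ws)):
    sel=(w[...,2]>.262)&(w[...,2]<.285)&(w[...,1]>0.05)&(w[...,1]<.6)&(w[...,0]>.3)&(w[...,0]<.75)
    p=w[sel]; print(n,'bar',len(p),p.min(0).round(3),p.max(0).round(3))
    for _ in range(4):
        k=np.polyfit(p[:,1],p[:,0],1); e=p[:,0]-np.polyval(k,p[:,1]); p=p[abs(e)<max(.008,1.5*e.std())]
    print('fit',k,'y',p[:,1].min(),p[:,1].max(),'z',np.percentile(p[:,2],[5,50,95]).round(4))
    I=T if n=='top' else S
    h=hsv(I); y=(h[...,0]>22)&(h[...,0]<33)&(h[...,1]>170)&(h[...,2]>90)&(w[...,2]>.13)&(w[...,2]<.29)
    q=w[y]; print('yellow',len(q),q.min(0).round(3),q.max(0).round(3),np.median(q,0).round(4))
    b=(w[...,2]>.008)&(w[...,2]<.026)&(w[...,1]<-.08)&(w[...,1]>-.5)&(w[...,0]>.35)&(w[...,0]<.8)&(h[...,1]>100)
    q=w[b]; R=cv2.minAreaRect(q[:,:2].astype(np.float32)*1000); print('board',len(q),R)
    b=(w[...,2]>.055)&(w[...,2]<.082)&(w[...,1]<-.08)&(w[...,1]>-.5)&(w[...,0]>.35)&(w[...,0]<.8)
    q=w[b]; R=cv2.minAreaRect(q[:,:2].astype(np.float32)*1000); print('timber',len(q),R,np.histogram(q[:,2],np.arange(.055,.083,.003)))
c=lambda I,v,u,hh,ww,s:cv2.resize(I['pixels'][v:v+hh,u:u+ww,::-1],None,fx=s,fy=s,interpolation=cv2.INTER_CUBIC)
A=c(T,145,325,130,150,4);B=c(T,175,70,120,190,4)
cv2.imwrite('pics/A.png',A);cv2.imwrite('pics/B.png',B)
E
python3 m.py
```

```text
top bar 1526 [0.485 0.085 0.262] [0.632 0.42  0.282]
fit [-0.12104115  0.63413853] y 0.0852198261100939 0.4202908399794004 z [0.2679 0.2726 0.2767]Traceback (most recent call last):
  File "m.py", line 14, in <module>
    q=w[y]; print('yellow',len(q),q.min(0).round(3),q.max(0).round(3),np.median(q,0).round(4))
                                  ~~~~~^^^
    return umr_minimum(a, axis, None, out, keepdims, initial, where)
ValueError: zero-size array to reduction operation minimum which has no identity
```

```bash
sed -i 's/q=w\[y\]; print/q=w[y]; len(q) and print/; s/h\[...,1\]>170/h[...,1]>150/; s/h\[...,2\]>90/h[...,2]>50/; s/<33)/<36)/' m.py; python3 m.py
```

```text
top bar 1526 [0.485 0.085 0.262] [0.632 0.42  0.282]
fit [-0.12104115  0.63413853] y 0.0852198261100939 0.4202908399794004 z [0.2679 0.2726 0.2767]
yellow 44 [0.536 0.119 0.224] [0.549 0.147 0.266] [0.5415 0.131  0.2608]
board 3499 ((628.5440063476562, -267.75665283203125), (278.2641906738281, 299.3365478515625), 14.257513999938965)
timber 3081 ((652.0100708007812, -270.12579345703125), (253.01133728027344, 261.97271728515625), 10.327940940856934) (array([ 20, 172, 672, 896, 379, 174, 360, 344,  64]), array([0.055, 0.058, 0.061, 0.064, 0.067, 0.07 , 0.073, 0.076, 0.079,
       0.082]))
scene bar 1284 [0.487 0.084 0.262] [0.635 0.418 0.281]
fit [-0.12293875  0.63861577] y 0.0841335163175233 0.41806542135434044 z [0.2646 0.2722 0.2763]
yellow 247 [0.537 0.119 0.158] [0.553 0.15  0.266] [0.5483 0.1334 0.2286]
board 2868 ((579.5222778320312, -283.1459655761719), (161.6085662841797, 298.1378479003906), 11.321791648864746)
timber 3074 ((651.9515380859375, -271.59429931640625), (255.65333557128906, 261.9246520996094), 9.065680503845215) (array([ 91, 132, 654, 812, 377, 143, 476, 361,  28]), array([0.055, 0.058, 0.061, 0.064, 0.067, 0.07 , 0.073, 0.076, 0.079,
       0.082]))
```

View pics/A.png

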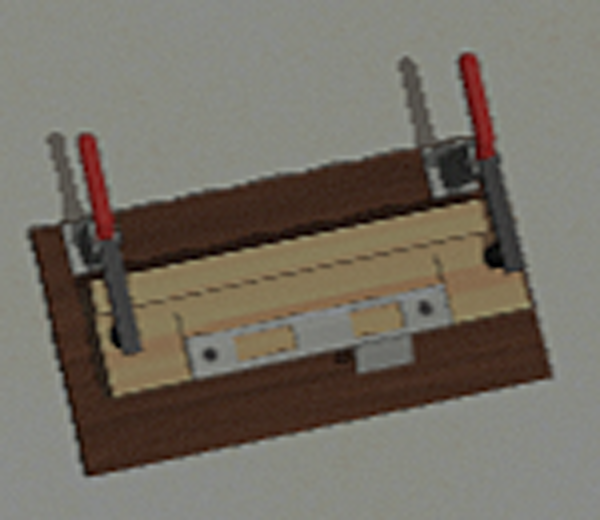

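Crop A shows the plate's free edge running from about (187,338) to (447,288) and the board yawed by about +0.19 rad. The rail fit puts the scriber at (0.544, 0.134), which agrees with the yellow points. Next I'll look at the plate with the wrist camera, then at the scriber.

```bash
cat >> h.py <<'E'
from scipy.spatial.transform import Rotation as Ro
def down(yaw): return np.array([np.cos(yaw/2),np.sin(yaw/2),0,0])
def wsnap(fn):
    p=np.array(r.current_tool_pos());q=np.array(r.current_ee_rot());im=snap('wrist',fn)
    im['p']=p;im['q']=q;np.savez(fn[:-4]+'.npz',**im);return im
def ray(im,u,v):
    x,y=(np.asarray(u)-im['cx'])/im['fx'],(np.asarray(v)-im['cy'])/im['fy'];t=np.hypot(x,y)
    s=np.sinc(t/np.pi); return np.stack([x*s,y*s,np.cos(t)],-1)
def pose(im):
    M=np.eye(4);M[:3,:3]=Ro.from_quat(im['q']).as_matrix();M[:3,3]=im['p'];return M@im['mount']
def onplane(im,u,v,z):
    M=pose(im);d=ray(im,u,v)@M[:3,:3].T;return M[:3,3]+d*((z-M[2,3])/d[...,2])[...,None]
def proj(im,P):
    M=np.linalg.inv(pose(im));c=np.asarray(P)@M[:3,:3].T+M[:3,3]
    t=np.arctan2(np.hypot(c[...,0],c[...,1]),c[...,2]);a=np.arctan2(c[...,1],c[...,0])
    return np.stack([im['cx']+im['fx']*t*np.cos(a),im['cy']+im['fy']*t*np.sin(a)],-1)
E
python3 - <<'E'
from h import *
r.move_to([.55,-.285,.25],down(.19))
im=wsnap('w1.png');print(im['mount'].round(3).tolist(),im['fx'],im['cx'],im['cy'],im['p'],r.current_t())
sn=.197;R=np.array([[np.cos(sn),-np.sin(sn)],[np.sin(sn),np.cos(sn)]])
for p in((-10,80),(-10,-80)): 
    w=np.r_[R@np.array(p)/1000+[.5795,-.283],.063];print(w,proj(im,w))
E
```

```text
[[0.001, -0.955, -0.296, 0.075], [1.0, 0.001, 0.001, 0.0], [-0.0, -0.296, 0.955, -0.12], [0.0, 0.0, 0.0, 1.0]] 325.19226210127806 276.36845161673074 210.8292796237922 [ 0.54947155 -0.28577434  0.2499887 ] 1.5833
[ 0.55403516 -0.20650463  0.063     ] [197.00619115 171.79891936]
[ 0.58535168 -0.36340994  0.063     ] [360.84994504 170.87724431]
```

View pics/w1.png

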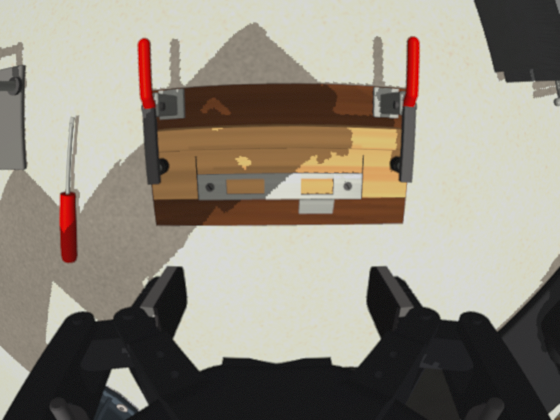

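The wrist view shows the free edge from (197,174) at the dead-bolt end to (362,173) at the latch end. I'll fit it to sub-pixel, and take a wrist look at the scriber from off the hook.

```bash
python3 - <<'E'
from h import *
im=dict(np.load('w1.npz'))
s=cv2.cvtColor(im['pixels'],cv2.COLOR_RGB2HSV)[...,1].astype(float)
pts=[]
for u in range(200,360):
    c=s[160:185,u]; g=-np.diff(c)       # wood sat high -> plate low going down
    k=g.argmax(); 
    if 1<=k<23 and g[k]>25:
        a=g[k-1:k+2].clip(0); pts.append((u,160+.5+k+(a@[-1,0,1])/a.sum()))
pts=np.array(pts);W=onplane(im,pts[:,0],pts[:,1],np.full(len(pts),.063))
vx,vy,x0,y0=cv2.fitLine(W[:,:2].astype(np.float32)*1000,cv2.DIST_HUBER,0,.01,.01).ravel()
e=(W[:,0]*1000-x0)*vy-(W[:,1]*1000-y0)*vx
print(len(pts),'dir',vx,vy,'yaw',np.arctan2(-vx,vy) if vy>0 else np.arctan2(vx,-vy),'pt',x0,y0,'resid',e.std())
# ends: saturation along rows just below edge
for rr in(178,181):
    print(rr,s[rr,190:204].astype(int),s[rr,355:369].astype(int))
print(onplane(im,np.array([196.5,362.5]),np.array([174.,173.]),np.full(2,.0662)))
r.move_to([.40,.115,.36],down(.122));
im=wsnap('w2.png');print(im['p'],r.current_t())
y,x=.122,0
for P in((-75,-110,258),(-75,-110,264),(-103,-110,269),(-75,-125,240),(-75,-95,240),(-75,-110,90)):
    R=np.array([[np.cos(y),-np.sin(y)],[np.sin(y),np.cos(y)]])
    w=np.r_[R@np.array(P[:2])/1000+[.605,.252],P[2]/1000];print(P,w.round(4),proj(im,w).round(1))
E
```

```text
160 dir 0.19964829 -0.97986764 yaw 0.20099898 pt 567.80664 -285.78796 resid 0.1240387985605184
178 [137 135 135 137 137 138 116  25  10  14  14  14  14  14] [  5   4   4   4   6   8   9  66 132 141 140 139 139 139]
181 [136 136 138 138 138 138 126  46  10  14  14  14  14  16] [ 13  15  13  13  15  14  17  76 128 131 129 129 129 130]
[[ 0.55251641 -0.20697949  0.0662    ]
 [ 0.58406149 -0.36460752  0.0662    ]]
[0.4004245  0.11454453 0.35979096] 3.25
(-75, -110, 258) [0.5439 0.1337 0.258 ] [273.5  13.5]
(-75, -110, 264) [0.5439 0.1337 0.264 ] [273.5  10.9]
(-103, -110, 269) [0.5162 0.1303 0.269 ] [273.4  49. ]
(-75, -125, 240) [0.5458 0.1188 0.24  ] [294.4  20.8]
(-75, -95, 240) [0.5421 0.1486 0.24  ] [253.1  20.9]
(-75, -110, 90) [0.5439 0.1337 0.09  ] [274.7  55.2]
```

View pics/w2.png

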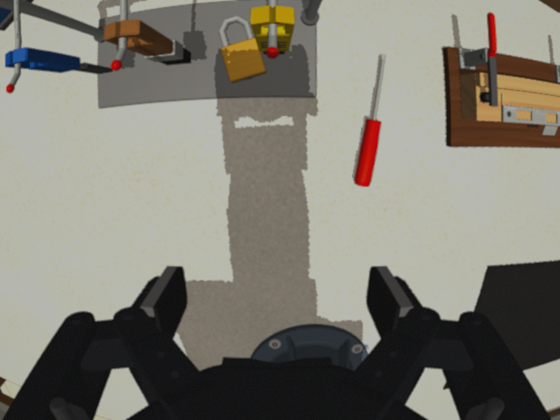

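The red hook tip shows at (272,51), where I predicted (273,49), and the handle at columns 250–297 also matches. The rail pose holds, so I'll grasp.

```bash
cat >> h.py <<'E'
YR=.122; XR=np.array([np.cos(YR),np.sin(YR),0]); G=np.array([.544,.1337,.236])
YE=.2005; EX=np.array([np.cos(YE),np.sin(YE),0]); EY=np.array([-np.sin(YE),np.cos(YE),0]); ES=np.array([.5519,-.2074,.063])
Z=np.array([0,0,1.])
E
python3 - <<'E'
from h import *
r.set_gripper(.8,60)
r.move_to(G+Z*.09,down(YR)); r.move_linear(G,vel=.12)
print(r.current_tool_pos(),r.current_contact_force())
r.set_gripper(0.0,60)
print('open',r.current_opening(),r.current_finger_force(),r.current_contact_force(),r.current_tool_pos())
r.move_linear(G+Z*.017,vel=.06); f=r.current_contact_force();print(f)
r.move_linear(G+Z*.017-XR*.075,vel=.1)
print(r.current_contact_force(),r.current_tool_pos(),r.current_finger_force(),r.current_t())
wsnap('w3.png');snap('scene','s3.png')
E
python3 - <<'E'
import cv2,numpy as np
a=cv2.imread('pics/w3.png');b=cv2.imread('pics/s3.png')[60:270,170:450]
cv2.imwrite('pics/c3.png',np.hstack([cv2.resize(a,(400,300)),cv2.resize(b,(400,300))]))
E
```

```text
[0.54425573 0.13379288 0.23690462] [-5.63496216e-04 -4.17655474e-01  8.72947261e-01]
open 0.34166363553049006 58.920789300464094 [1.13269437 3.34827189 5.63818468] [0.54443643 0.13408065 0.23669685]
[-0.47087758 -0.02035158 -1.04256957]
[ 0.93983603 -0.69264889 -1.31080617] [0.46998684 0.12460484 0.25304522] 58.983332673087716 6.8833
```

View pics/c3.png

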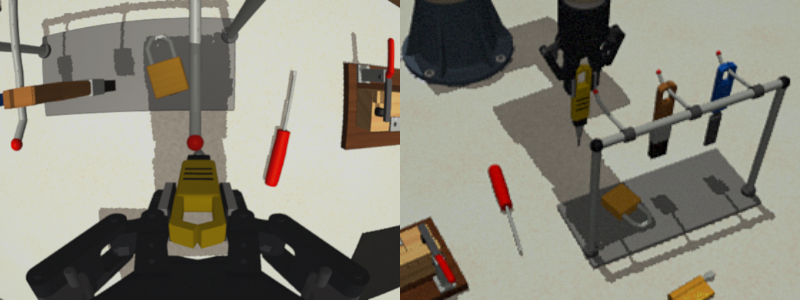

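The wrist and scene views show the scriber held upright between the fingers, clear of the red hook tip, with the other tools undisturbed. Next: carry it to the plate and feel for the timber at the dead-bolt corner.

```bash
python3 - <<'E'
from h import *
p=np.array(r.current_tool_pos()); r.move_linear([p[0],p[1],.33],vel=.15)
H=ES+EX*.0045-EY*.001
r.move_to([H[0],H[1],.32],down(YE)); r.move_linear([H[0],H[1],.216],vel=.1); r.sleep(.3)
def F(n=8):
    a=[]
    for _ in range(n): a.append(r.current_contact_force()); r.sleep(.01)
    return np.mean(a,0),np.std(a,0)
f0,s=F(15);print('f0',f0.round(2),'sd',s.round(2),np.array(r.current_tool_pos()).round(4))
z=.2145
while z>.2055:
    r.move_linear([H[0],H[1],z],vel=.01);r.sleep(.05);f,_=F();d=f-f0;p=np.array(r.current_tool_pos())
    print(round(z,4),(p-[H[0],H[1],0]).round(4),np.array([d@EX,d@EY,d[2]]).round(2))
    if d[2]>1.1: break
    z-=.0007
np.save('f0.npy',f0);print(r.current_t())
E
```

```text
f0 [ 0.09  0.02 -1.19] sd [0.63 0.47 0.46] [ 0.5565 -0.2075  0.2161]
0.2145 [-0.     -0.      0.2145] [-0.29 -0.12  0.05]
0.2138 [-0.      0.      0.2138] [ 0.03 -0.12  0.13]
0.2131 [-0.      0.      0.2131] [-0.28 -0.3   0.03]
0.2124 [-0.      0.      0.2124] [-0.43  0.17  0.13]
0.2117 [ 0.     -0.      0.2117] [-0.08 -0.19  0.34]
0.211 [-0.     0.     0.211] [-0.12  0.11 -0.15]
0.2103 [-0.     -0.      0.2103] [-0.03 -0.12 -0.02]
0.2096 [-0.      0.      0.2096] [-0.33 -0.01 -0.38]
0.2089 [ 0.    -0.     0.209] [-0.08 -0.22  0.67]
0.2082 [0.     0.     0.2082] [-0.44 -0.01  1.11]
14.275
```

Contact is at TCP z ≈ 0.2097, as expected for the timber (the plate would give 0.213). Next I'll press to 2.5 mm and feel sideways for the edge.

```bash
cat >> h.py <<'E'
def F(n=8):
    a=[]
    for _ in range(n): a.append(r.current_contact_force()); r.sleep(.01)
    return np.mean(a,0)
def loc(f): return np.array([f@EX,f@EY,f[2]]).round(2)
E
python3 - <<'E'
from h import *
f0=np.load('f0.npy'); ZP=.2073
x=.0045
while x>-.003:
    H=ES+EX*x-EY*.001
    r.move_linear([H[0],H[1],ZP],vel=.01);r.sleep(.05);d=loc(F(15)-f0)
    print(round(x,4),d)
    if d[0]>1.9: break
    x-=.0005
print(r.current_t())
E
```

```text
0.0045 [ 0.   -0.14  1.36]
0.004 [ 0.52 -0.22  1.21]
0.0035 [ 0.65 -0.46  1.34]
0.003 [ 0.79 -0.12  1.27]
0.0025 [1.8  0.15 1.1 ]
0.002 [3.02 0.01 1.25]
16.825
```

Edge contact came at commanded x ≈ 2.9 mm, so the tip sits about 1 mm off the nominal. Next I'll draw the line at 25 mm/s with a light lateral preload, correcting on force.

```bash
python3 - <<'E'
from h import *
f0=np.load('f0.npy'); ZP=.2073; x=.0026
for y in list(np.arange(.018,.161,.018))+[.1625]:
    H=ES+EX*x-EY*y
    r.move_linear([H[0],H[1],ZP],vel=.025); d=loc(F(4)-f0); 
    print(round(y,3),round(x*1e3,2),d,round(r.current_t(),2))
    x+=np.clip((1.0-d[0])/3.0,-.5,.4)*1e-3
wsnap('w4.png'); r.sleep(.15)
p=np.array(r.current_tool_pos()); print(p,(p-ES)@EX,(p-ES)@EY,loc(F(10)-f0))
E
python3 - <<'E'
import cv2
a=cv2.imread('pics/w4.png');cv2.imwrite('pics/c4.png',cv2.resize(a[60:300,120:440],(800,600)))
E
```

```text
0.018 2.6 [2.1  0.99 1.25] 17.69
0.036 2.23 [2.5  0.39 0.93] 18.59
0.054 1.73 [3.65 1.19 1.43] 19.49
0.072 1.23 [3.54 1.74 1.52] 20.39
0.09 0.73 [3.62 2.04 0.86] 21.29
0.108 0.23 [3.2  1.73 1.12] 22.19
0.126 -0.27 [3.78 0.96 1.46] 23.09
0.144 -0.77 [4.89 2.45 0.91] 23.99
0.163 -1.27 [-1.21 -0.25  1.18] 24.92
[ 0.58294169 -0.3669401   0.20734109] -0.0013540653913816393 -0.1625262962509489 [-0.79 -0.23  1.18]
```

View pics/c4.png

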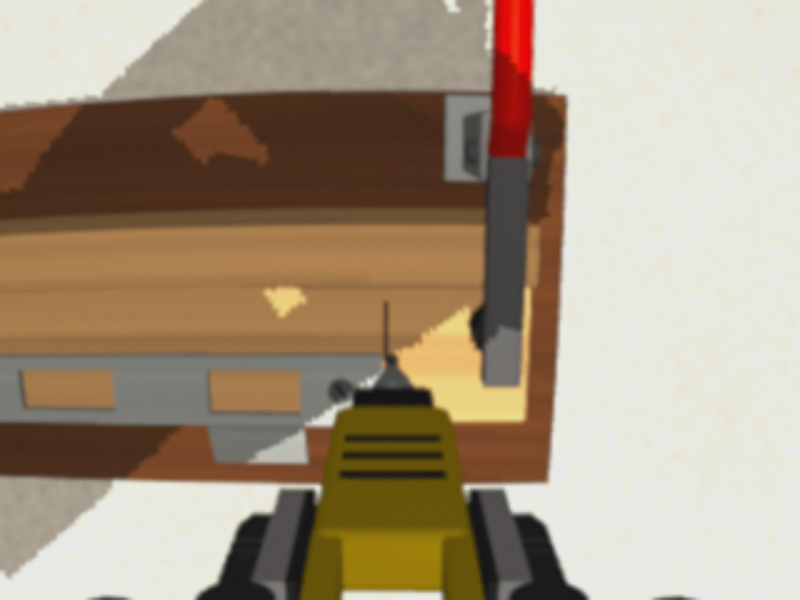

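I made a sign error in the force correction: it pressed harder into the edge, up to 4.9 N sideways, instead of easing off. The point stayed against the plate along the whole edge. It slipped about 2–3 mm inward only past the plate's end, where the picture shows the tip at (392,362) by the corner. I'll bring it back onto the line there, lift, and check whether the scriber moved in the grip.

```bash
python3 - <<'E'
from h import *
f0=np.load('f0.npy')
p=np.array(r.current_tool_pos())
r.move_linear(p+EX*.002,vel=.015); r.sleep(.15); print(loc(F(6)-f0))
r.move_linear(p+EX*.002+Z*.015,vel=.03); r.move_linear(p+EX*.002+Z*.1,vel=.12)
r.sleep(.2);b=wsnap('w5.png'); a=dict(np.load('w3.npz'))
def m(im):
    h=cv2.cvtColor(im['pixels'],cv2.COLOR_RGB2HSV); y=(h[...,0]>20)&(h[...,0]<36)&(h[...,1]>150); y[:210]=0;y[:,:210]=0;y[:,340:]=0
    v,u=np.nonzero(y);return len(v),u.min(),u.max(),v.min(),v.max(),u.mean(),v.mean()
print(m(a));print(m(b),r.current_t())
A=a['pixels'][190:360,200:350];B=b['pixels'][190:360,200:350]
cv2.imwrite('pics/c5.png',cv2.resize(np.hstack([A,B])[:,:,::-1],None,fx=2.6,fy=2.6))
E
```

```text
[0.44 0.03 1.25]
(7029, np.int64(236), np.int64(316), np.int64(223), np.int64(346), np.float64(276.5966709346991), np.float64(288.58358230189214))
(6987, np.int64(236), np.int64(317), np.int64(222), np.int64(346), np.float64(276.42478889365964), np.float64(287.9091169314441)) 27.4417
```

View pics/c5.png

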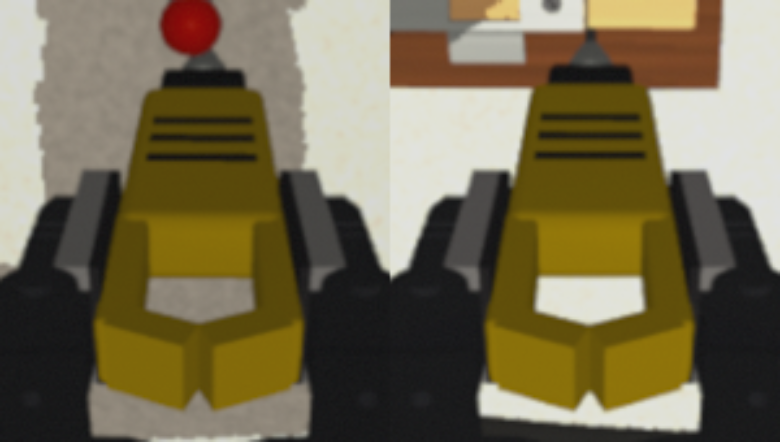

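The side-by-side shows the grip almost unchanged: the collar moved by about 2 px, roughly 0.02 rad of tilt, which is fine for hanging. I'll reverse the route onto the hook.

```bash
python3 - <<'E'
from h import *
A=G+Z*.017-XR*.075
r.move_linear(np.r_[np.array(r.current_tool_pos())[:2],.335],vel=.15)
r.move_to([A[0],A[1],.335],down(YR)); r.move_linear(A,vel=.1); r.sleep(.2); f0=F(10)
r.move_linear(G+Z*.017,vel=.05); print('over hook',(F(10)-f0).round(2))
z=.017
while z>-.001:
    z-=.003 if z>.004 else .0007
    r.move_linear(G+Z*z,vel=.03); d=F(5)-f0
    if z<.004: print(round(z,4),d.round(2))
    if d[2]>2: break
r.sleep(.2); r.set_gripper(.45); r.sleep(.3); r.set_gripper(.8); print(F(5).round(2))
r.move_linear(G+Z*.12,vel=.08); print(r.current_t())
r.move_to([.40,.115,.36],down(.122)); r.sleep(1.5)
im=wsnap('w6.png'); s=snap('scene','s6.png'); w=cloud(s)
h=cv2.cvtColor(s['pixels'],cv2.COLOR_RGB2HSV); y=(h[...,0]>22)&(h[...,0]<36)&(h[...,1]>150)&(h[...,2]>50)&(w[...,2]>.13)&(w[...,2]<.29)
q=w[y];print(len(q),q.min(0).round(3),q.max(0).round(3),np.median(q,0).round(4),r.current_t())
v,u=np.nonzero(y); a=(u.mean(),v.mean())
r.sleep(.7); s=snap('scene'); S=dict(np.load('scene.npz')); c=lambda I:I['pixels'][90:190,270:410].astype(int)
print('moving px',(abs(c(s)-c(dict(pixels=cv2.imread('pics/s6.png')[:,:,::-1]))).max(-1)>40).sum(),'vs start',(abs(c(s)-c(S)).max(-1)>40).sum())
X=np.hstack([S['pixels'][60:270,170:450],s['pixels'][60:270,170:450]])[:,:,::-1]
cv2.imwrite('pics/c6.png',cv2.resize(X,(800,300)))
E
```

```text
over hook [ 0.02  0.15 -0.28]
0.002 [ 0.21 -0.13 -0.29]
0.0013 [ 0.27 -0.01 -0.07]
0.0006 [-1.09 -0.3   4.22]
[ 0.41 -0.08  0.8 ]
37.475
241 [0.537 0.118 0.16 ] [0.552 0.15  0.266] [0.548  0.1337 0.2284] 39.7083
moving px 0 vs start 2832
```

View pics/c6.png

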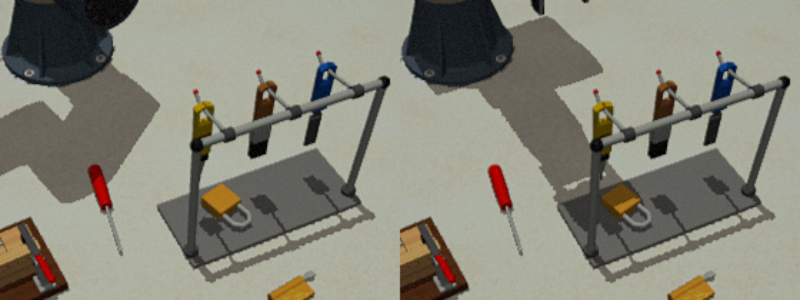

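The before and after views match: the scriber hangs still on its own hook, its yellow points are within 1 mm of the start, and the other tools haven't moved.

```bash
python3 -c "
from cell import r
print(r.hand_in(), r.current_t())"
```

```text
the job is handed in; nothing more can be done
the job is handed in; nothing more can be done
```

I scribed the line along the strike plate's whole free edge in one stroke at about 20 mm/s, hung the scriber back still on its own hook and handed the job in at about 40 s; a sign error in my force correction pressed the point up to 4.9 N sideways into the edge, and it slipped about 2–3 mm inward past the latch end before I brought it back and lifted (no verdict was returned).

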